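# Stop-button test on a reactor control box

## Robot

A 6-joint arm with a two-finger parallel gripper is mounted at the origin on the work surface. World frame = base frame: x ahead of the robot, y to its left, z up, the work surface at z = 0. Lengths are in m, angles in rad, forces in N, time in s.
With the tool pointing down it reaches from about 0.325 to 0.9 m from the base axis. Payload 6.1 kg.
Tool frame: the origin (TCP) lies at the very end of the fingers, on their centre line; the grasp point (between the pads) lies 19 mm behind it; z points along the fingers, y is the direction in which the jaws open and shut (so a half turn about z gives the same grasp; the last joint's range is limited). The gripper opens to 87 mm and grips with 3 to 60 N. Pads are 19 mm wide; open, the fingers measure 117 mm over their backs; the gripper's body (75 mm by 190 mm) begins 51 mm behind the grasp point.
Start: joints at [1.009, 0.22, 1.526, -0, 1.395, -0.126], TCP at [0.264, 0.567, 0.223] pointing down, gripper open.
Joint ranges: [-2.98, 2.98], [-0.91, 2.08], [0.09, 2.57], [-1.24, 4.39], [0.2, 2.65], [-2.68, 2.68]. Speed limits (rad/s): [2.57, 2.57, 3.01, 3.14, 3.14, 3.14].

## Interface

Orientations are given as a rotation vector (axis times angle).
In Python, from station import r gives the robot as it stands.
- The arm moves only by the shell command python3 -m jog 'ROWS'. ROWS is a JSON object of lists of equal length, an entry for each row: "dp": the shift along the tool's x, y, z in cm, a list of three; "roll": the turn about the tool's z in rad; "hand": the opening, from 0 (shut) to 1 (fully open). A call has 1 to 10 rows; each row is the pose to reach, as a shift and turn from the pose measured when the call began, along the tool's axes at that moment; what a row does not reach only later rows make up. A row lasts 1/12 s, in which the tool goes at most 41.7 mm and 7.16 degrees, less where a joint would pass 70% of its speed; a pose out of reach is approached as far as the arm can. A call with a gripper value outside its range is refused whole. The fingers move at their own pace and stop on an object; the grip force is fixed at half the most. Time passes only in rows, so rows that repeat a pose let the fingers close. It gives the time, the measured TCP pose, the force and the opening at its end, in the units of the state.
- r.read_state(): the state, without advancing time (a new reading comes with each control period).
- r.read_camera(name): name is "scene" or "top" or "wrist"; returns the picture (480x640x3 uint8, red, green, blue); there is no depth.
- r.camera_params(name): a dict with "intrinsics" (3x3 intrinsics, pixels), "dist_coeffs" ([k1, k2, p1, p2, k3] as OpenCV has them; the pictures are not rectified), "R" (3x3) and "t" (3): a world point X has camera coordinates R X + t. Camera axes: x right, y down, z forward; pixel columns grow to the right and rows downward; lengths in m; the calibration is good to about 2 mm. A picture is of the moment at which its call begins: read the wrist's pose just before it. camera_params takes no time and is no camera call; for the wrist camera it gives the pose at the moment of the call.
- r.job_done(): hands the job in, once; it reports no verdict.
The state is a dict: "clock": time; "qpos": joint angles; "joint_velocities": joint speeds; "joint_torque": joint torques, N m; "eef_pos": TCP position; "tcp_rot": TCP orientation; "wrist_force": force on the tool from outside, world axes, zero at the start; "moment": the same for the moment, N m; "finger_gap": opening from 0.0 (shut) to 1.0 (fully open).
Only numpy, scipy, OpenCV 4.12 (cv2) and the standard library are available. Lean on these libraries where they do the work, as an engineer would, in place of code of your own. Each camera call takes 0.05 s, during which the arm holds its last target. There are 200 camera calls.

## Task

Test the stop on the reactor's control box: push the red mushroom button in until it latches, then twist it clockwise (seen from above) by pushing on a wing until it pops back up, and then press the green restart button fully in and let it come back out. Do it all by pushing with the fingertips, gripping and lifting nothing; do not press the blue button, do not push hard, and leave the loose things around the box where they are. Finish with the red button up and sprung back straight.

Things in the scene. Friction and masses are not known exactly. Their poses are not given: they have to be found in the camera images.
- station: the control box: fixed grey steel box, 240 mm (x) by 320 mm (y) by 70 mm tall, level aluminium top; origin at the centre of its underside, y to the robot's left at yaw 0 (turned up to 0.45 rad). The red stop button stands on a yellow square in the +y half (70 mm from the centre), the green and blue ones about 90 mm along -y, one nearer and one farther along x, in either order
- stop_seat (a point): point on the box top on the red button's axis, under the head. Round the axis a black collar of 17 mm radius stands 13 mm tall; elsewhere under the wings it is free down to the flat box top
- stop_head: the red mushroom head, one solid part: dome 50 mm in diameter on an upright axis, with two straight wings along its +y and -y, to 46 mm from the axis, each 12 mm thick (along x) and 16 mm tall. Origin on the axis, 38 mm under the crown; it moves and turns with the head. Head up: crown 50 mm, wings 26 to 42 mm above the box top; latched: all 8 mm lower
- stop_top (a point): the crown of the red dome, on the axis: where to push down
- wing_a (a point): middle of the end face of the wing on +y of the head, half-way up the wing, 46 mm from the axis
- wing_b (a point): middle of the end face of the opposite wing, on -y of the head, half-way up, 46 mm from the axis
- stop_push (a joint): how far the red head is down, m: 0 up, 0.008 fully in. Snap action: it takes about 6 N to start it, the push gets lighter, and past half-way (0.004) it snaps in and stays in by itself. It stays so until twisted
- stop_twist (a joint): turn of the red head, rad: 0 at rest, grows clockwise seen from above, stop at 0.95. Sprung back to 0 by a weak spring (0.01 to 0.04 N m). When the head is latched, turning works a cam that lifts it; past about 0.7 (at most 0.8) it snaps up. Some 2 to 3 N on the side of a wing near its end turn it
- restart_top (a point): centre of the top of the green restart button's cap: round, 32 mm in diameter, in a steel ring of 48 mm; the top stands 22 mm above the box top, the ring 12 mm
- restart (a joint): how far the green button is down, m: 0 out, 0.006 fully in; a spring of about 1.5 N at the start to 5 N fully in pushes it back out
- mute_top (a point): centre of the top of the blue button's cap, same size and spring as the green one, 55 to 75 mm from it; not to be pressed
- mute (a joint): how far the blue button is down, m: 0 out, 0.006 fully in
- vial_on_box: small clear glass vial with teal cap, 26 mm wide, 50 mm tall, standing on the top of the control box, near the middle of its far edge; origin on its underside. Loose, to be left alone
- vial: small clear glass vial with teal cap, 26 mm wide, 50 mm tall, on the bench beyond the control box; origin on its underside. Loose, to be left alone
- orange_cap_bottle: clear bottle with orange cap, 64 mm wide, 130 mm tall, on the bench left of the control box; origin on its underside. Loose, to be left alone
- amber_jar: amber jar with red cap, 64 mm wide, 100 mm tall, on the bench right of the control box; origin on its underside. Loose, to be left alone
- screwdriver: yellow-handled screwdriver, 190 mm long, lying on the bench between the robot and the control box; origin on its underside. Loose, to be left alone
- gauge: round black digital pressure gauge with blue face, 72 mm wide, 36 mm tall with a steel stem, lying on the bench beyond the control box; origin on its underside. Loose, to be left alone

How it is judged:
By the outcome, as a careful person would: the job done as asked, in the order asked, and still so for the second after the job is handed in, with the robot touching nothing.
It also fails if it takes over 48 s, if anything falls off the work surface, if the arm or the gripper's body presses on something with over 40 N, if the wrist force passes 120 N, or if a joint passes its speed limit or range.

## Working session

There is one attempt and no reset: what is moved stays moved. The work goes in short steps, Python scripts to look and compute and a shell command to move; the robot and the scene stay as the last step left them, time stands still between calls to the robot, and variables do not carry over. Pictures are saved under pics/ and viewed, about 8 in all and at most 12, crops included, and the job is handed in when it is done.

```bash
mkdir -p pics; ls; python3 - <<'E'
from station import r
import cv2
s=r.read_state();print(s)
for n in("scene","top"):
    cv2.imwrite(f"pics/{n}0.png",r.read_camera(n)[:,:,::-1]);p=r.camera_params(n);print(n,p)
E
```

```text
pics
{'clock': 0.0, 'qpos': array([ 1.00892375e+00,  2.21221220e-01,  1.52760649e+00, -7.58891704e-06,
        1.39470842e+00, -1.26092055e-01]), 'joint_velocities': array([-0.00072073,  0.000563  , -0.00050102,  0.00105188, -0.000313  ,
        0.0013971 ]), 'joint_torque': array([ 4.35377469e-04, -4.94592083e+01, -3.87389660e+01,  7.01675238e-02,
        5.67872054e-02, -1.47318415e-04]), 'eef_pos': array([0.26349113, 0.56605691, 0.22144275]), 'tcp_rot': array([-6.78976380e-01, -3.06667796e+00,  2.87732644e-03]), 'wrist_force': array([0.29408669, 0.00903993, 0.08684062]), 'moment': array([ 0.00866396,  0.00049128, -0.00879146]), 'finger_gap': 0.9990862242168946}
scene {'intrinsics': array([[433.37066105,   0.        , 323.63465369],
       [  0.        , 433.37066105, 240.23150135],
       [  0.        ,   0.        ,   1.        ]]), 'dist_coeffs': array([-0.02643017,  0.        ,  0.        ,  0.        ,  0.        ]), 'R': array([[-0.74494602,  0.6668372 ,  0.0195849 ],
       [ 0.38141367,  0.44980859, -0.80758643],
       [-0.54733813, -0.59413835, -0.58942395]]), 't': array([ 0.40136422, -0.1550097 ,  1.23073871])}
top {'intrinsics': array([[603.87396293,   0.        , 314.72429236],
       [  0.        , 603.87396293, 232.20516473],
       [  0.        ,   0.        ,   1.        ]]), 'dist_coeffs': array([-0.03892851,  0.        ,  0.        ,  0.        ,  0.        ]), 'R': array([[-0.00830215, -0.99995966, -0.00342859],
       [-0.98644758,  0.00875174, -0.16384314],
       [ 0.16386654,  0.00202187, -0.98648045]]), 't': array([0.04967912, 0.61565838, 1.15550541])}
```

View pics/top0.png

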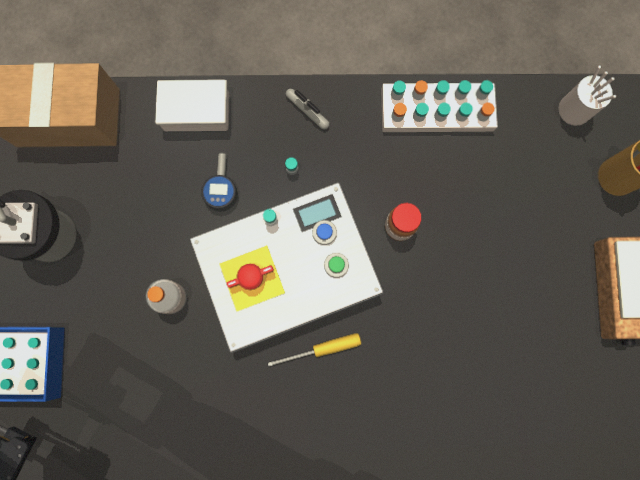

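View pics/scene0.png

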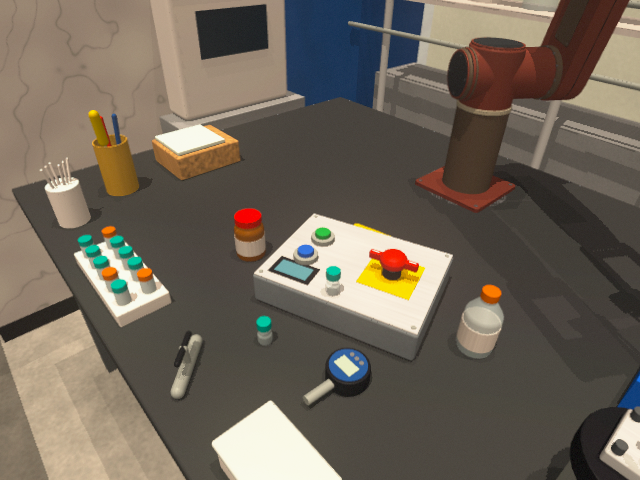

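The top view shows the red head at about (250,277), with wing ends at (228,284) and (273,269). Green is at (337,265), blue at (324,232), the vial on the box at (270,216), and the box corners at (193,240), (340,186), (381,292) and (233,348). The scene view agrees with this.

```bash
cat > h.py <<'E'
import numpy as np, cv2
from station import r
def bp(n,uv,z,p=None):
    p=p or r.camera_params(n); K,d,R,t=p["intrinsics"],p["dist_coeffs"],p["R"],p["t"]
    x=cv2.undistortPoints(np.array([[uv]],float),K,d)[0,0]
    c=-R.T@t; v=R.T@np.array([*x,1]); return c+v*(z-c[2])/v[2]
def proj(n,X,p=None):
    p=p or r.camera_params(n)
    return cv2.projectPoints(np.atleast_2d(X).astype(float),cv2.Rodrigues(p["R"])[0],p["t"],p["intrinsics"],p["dist_coeffs"])[0][:,0]
def mask(im,col):
    h=cv2.cvtColor(im,cv2.COLOR_RGB2HSV); H,S,V=cv2.split(h)
    rng={"red":(H<6)|(H>172),"green":(H>50)&(H<75),"blue":(H>105)&(H<125),"yellow":(H>22)&(H<35)}[col]
    return (rng&(S>140)&(V>60)).astype(np.uint8)
def blobs(im,col,amin=60):
    n,l,s,c=cv2.connectedComponentsWithStats(mask(im,col)); return [(c[i],s[i],l==i) for i in range(1,n) if s[i,4]>amin]
E
python3 - <<'E'
from h import *
im=cv2.imread("pics/top0.png")[:,:,::-1].copy()
for c,z in(("red",.105),("green",.092),("blue",.092),("yellow",.07)):
    for ce,s,m in blobs(im,c):
        print(c,ce.round(1),s,bp("top",ce,z).round(4))
        if c=="red" and abs(ce[0]-250)<10:
            ys,xs=np.nonzero(m); P=np.array([bp("top",(x,y),.104)[:2] for x,y in zip(xs,ys)])
            rect=cv2.minAreaRect(P.astype(np.float32)*1000);print(rect,cv2.boxPoints(rect))
C=[bp("top",q,.07)[:2] for q in((193,240),(340,186),(381,292),(233,348))]
print(np.round(C,4),np.mean(C,0)); C=np.array(C)
e=C[0]-C[1]+C[3]-C[2]; print("yaw",np.arctan2(-e[0],e[1]))
print("vialbox",bp("top",(270,216),.12),"orange",bp("top",(156,295),.13),"jar",bp("top",(406,218),.10))
E
```

```text
red [405.9 217.2] [392 203  29  29 684] [ 0.6347 -0.1307  0.105 ]
red [249.6 276.3] [227 264  46  25 583] [0.5239 0.1678 0.105 ]
((524.5902099609375, 168.05311584472656), (81.68297576904297, 46.49247360229492), 83.25056457519531) [[496.70508 130.22675]
 [542.87537 124.7626 ]
 [552.47534 205.87949]
 [506.30505 211.34363]]
blue [217.  179.7] [210 177  16   6  62] [0.7153 0.2349 0.092 ]
blue [227.1 192.5] [217 180  16  24  82] [0.6894 0.2147 0.092 ]
blue [210.3 194.8] [205 182  17  23  68] [0.685  0.2476 0.092 ]
blue [324.1 231.1] [317 224  15  15 175] [0.6113 0.0261 0.092 ]
blue [ 43.6 365.1] [   0  327   64   75 1662] [0.3603 0.5565 0.092 ]
yellow [252.2 277.4] [ 220  246   64   64 1522] [0.525  0.1667 0.07  ]
yellow [337.  344.3] [314 336  46  18 345] [0.3955 0.0036 0.07  ]
[[ 0.5995  0.2838]
 [ 0.7057 -0.0067]
 [ 0.4945 -0.0829]
 [ 0.3901  0.2023]] [0.54743889 0.09910335]
yaw 0.3506998635908811
vialbox [0.63639155 0.12856467 0.12      ] orange [0.48835354 0.33732956 0.13      ] jar [ 0.63403955 -0.13150143  0.1       ]
```

```bash
cat >> h.py <<'E'
from scipy.spatial.transform import Rotation as Ro
YAW=.351; RED=np.array([.5235,.1665]); 
def go(xyz,xdir=None):
    """dp (cm) and roll to bring TCP to xyz with tool x at world angle xdir"""
    s=r.read_state(); M=Ro.from_rotvec(s["tcp_rot"]).as_matrix()
    roll=0
    if xdir is not None:
        a=np.arctan2(M[1,0],M[0,0]); roll=-((xdir-a+np.pi)%(2*np.pi)-np.pi)
    print("dp",(M.T@(np.array(xyz)-s["eef_pos"])*100).round(2).tolist(),"roll",round(roll,3))
def stat():
    s=r.read_state();print(round(s["clock"],2),s["eef_pos"].round(4),s["wrist_force"].round(2),s["qpos"].round(2),round(s["finger_gap"],2))
E
python3 -c "
from h import *
go([*RED,.2],YAW+np.pi)"
```

```text
dp [-40.44, -25.25, 2.19] roll -0.787
```

```bash
python3 -m jog '{"dp":[[-4,-2.5,0.2],[-8,-5,0.4],[-12,-7.5,0.6],[-16,-10,0.8],[-20,-12.5,1],[-24,-15,1.2],[-28,-17.5,1.4],[-31,-19.5,1.6],[-34,-21,1.8],[-37,-23,2]],"roll":[-0.1,-0.2,-0.3,-0.4,-0.5,-0.6,-0.7,-0.787,-0.787,-0.787],"hand":[0,0,0,0,0,0,0,0,0,0]}'; python3 - <<'E'
from h import *
stat(); p=r.camera_params("wrist"); im=r.read_camera("wrist"); cv2.imwrite("pics/w1.png",im[:,:,::-1])
np.savez("w1.npz",R=p["R"],t=p["t"],K=p["intrinsics"],d=p["dist_coeffs"])
go([*RED,.15],YAW+np.pi)
E
```

```text
clock: 0.93
eef_pos: [0.4917, 0.2161, 0.2027]
tcp_rot: [0.549, -3.092, 0.002]
wrist_force: [0.5, -0.3, 0.4]
finger_gap: 0.327
0.93 [0.4917 0.2161 0.2027] [ 0.54 -0.33  0.38] [ 0.27  0.03  1.78 -0.    1.34 -1.65] 0.33
dp [-1.18, -4.98, 5.25] roll -0.004
```

View pics/w1.png

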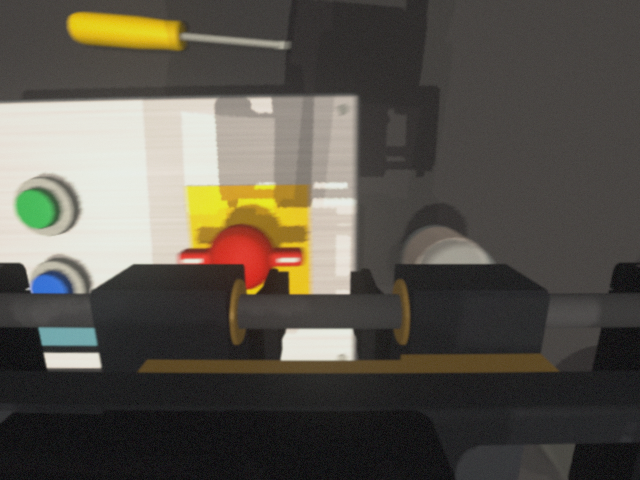

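The wrist view shows the wing ends at about (180,258) and (302,257), the green cap at (37,208), the blue cap at (51,285), and the near box corner at (357,96).

```bash
python3 - <<'E'
from h import *
z=np.load("w1.npz"); p=dict(R=z["R"],t=z["t"],intrinsics=z["K"],dist_coeffs=z["d"])
a=bp("",(302,257),.104,p);b=bp("",(180,258),.104,p)
print("wing",a,b,(a+b)/2,np.linalg.norm(a-b),np.arctan2(-(a-b)[0],(a-b)[1]))
print("green",bp("",(37,208),.092,p),"blue",bp("",(51,285),.092,p))
print("corner",bp("",(357,96),.07,p),"yellow corners",bp("",(187,184),.07,p)[:2],bp("",(308,184),.07,p)[:2])
im=cv2.imread("pics/top0.png")[:,:,::-1].copy()
h=cv2.cvtColor(im,cv2.COLOR_RGB2HSV);print(h[265,337],h[231,324])
for w in((228,284),(272.5,269)): print("top wing",bp("top",w,.104))
print("top green",bp("top",(337,264.5),.092))
E
```

```text
wing [0.50900351 0.20928887 0.104     ] [0.54137084 0.12347083 0.104     ] [0.52518718 0.16637985 0.104     ] 0.09171902853018098 0.3606650295147207
green [0.54600895 0.00548263 0.092     ] blue [0.605252   0.02688483 0.092     ]
corner [0.38398941 0.20786733 0.07      ] yellow corners [0.49333054 0.10354323] [0.4598268  0.19534734]
[ 64 125 206] [109 148 219]
top wing [0.50973573 0.20854587 0.104     ]
top wing [0.53743346 0.12469003 0.104     ]
top green [0.54626791 0.00224291 0.092     ]
```

```bash
python3 -m jog '{"dp":[[-0.6,-2.5,2],[-1.2,-5,5],[-1.2,-5,7.4],[-1.2,-5,7.6],[-1.2,-5,7.8],[-1.2,-5,7.8]],"roll":[0,0,0,0,0,0],"hand":[0,0,0,0,0,0]}'; python3 - <<'E'
from h import *
stat(); go([.5245,.1665,.1145],.355+np.pi)
E
```

```text
clock: 1.48
eef_pos: [0.5237, 0.1669, 0.125]
tcp_rot: [0.543, -3.094, 0.01]
wrist_force: [0.9, -0.4, 0.1]
finger_gap: 0.004
1.48 [0.5237 0.1669 0.125 ] [ 0.85 -0.38  0.09] [ 0.17  0.13  1.82 -0.01  1.19 -1.75] 0.0
dp [-0.06, -0.06, 1.05] roll -0.007
```

```bash
python3 -m jog '{"dp":[[0,0,0.2],[0,0,0.4],[0,0,0.55],[0,0,0.7],[0,0,0.8],[0,0,0.9],[0,0,1.0],[0,0,1.1],[0,0,1.1]],"roll":[0,0,0,0,0,0,0,0,0],"hand":[0,0,0,0,0,0,0,0,0]}'
```

```text
clock: 2.23
eef_pos: [0.5232, 0.1667, 0.1133]
tcp_rot: [0.543, -3.093, 0.01]
wrist_force: [-0.6, -0.5, 0.6]
finger_gap: 0.001
```

```bash
python3 -m jog '{"dp":[[0,0,0.05],[0,0,0.1],[0,0,0.15],[0,0,0.2],[0,0,0.2]],"roll":[0,0,0,0,0],"hand":[0,0,0,0,0]}'
```

```text
clock: 2.65
eef_pos: [0.5233, 0.1666, 0.112]
tcp_rot: [0.543, -3.093, 0.01]
wrist_force: [-3.9, -1.1, 6.0]
finger_gap: -0.001
```

```bash
python3 -m jog '{"dp":[[0,0,-1],[0,0,-3.5],[1.5,2.2,-4],[3,4.4,-4],[3,4.4,-4]],"roll":[0,0,0,0,0],"hand":[0,0,0,0,0]}'; python3 - <<'E'
from h import *
stat()
im=r.read_camera("scene"); cv2.imwrite("pics/s2.png",cv2.resize(im[190:340,280:480,::-1],None,fx=4,fy=4,interpolation=cv2.INTER_CUBIC))
n=np.array([.5245,.1665]);y=.355;bx=np.array([np.cos(y),np.sin(y)]);by=np.array([-np.sin(y),np.cos(y)])
for nm,dz in(("up",0),("latched",-.008)):
    print(nm,[proj("scene",[*(n+k*by*.046),.104+dz])[0].round(1) for k in(1,-1)],proj("scene",[*n,.12+dz])[0].round(1))
go([*(n-.026*bx+.043*by),.086],y+np.pi)
E
```

```text
clock: 3.07
eef_pos: [0.4777, 0.2, 0.1527]
tcp_rot: [0.545, -3.092, 0.008]
wrist_force: [0.2, 0.5, -0.9]
finger_gap: 0.006
3.07 [0.4777 0.2    0.1527] [ 0.2   0.45 -0.91] [ 0.25  0.03  1.87 -0.    1.24 -1.67] 0.01
up [array([416.4, 268. ]), array([368.6, 252.5])] [393.  253.1]
latched [array([415.8, 271.5]), array([368.2, 255.9])] [392.5 256.6]
dp [-0.55, -0.29, 6.65] roll -0.005
```

View pics/s2.png

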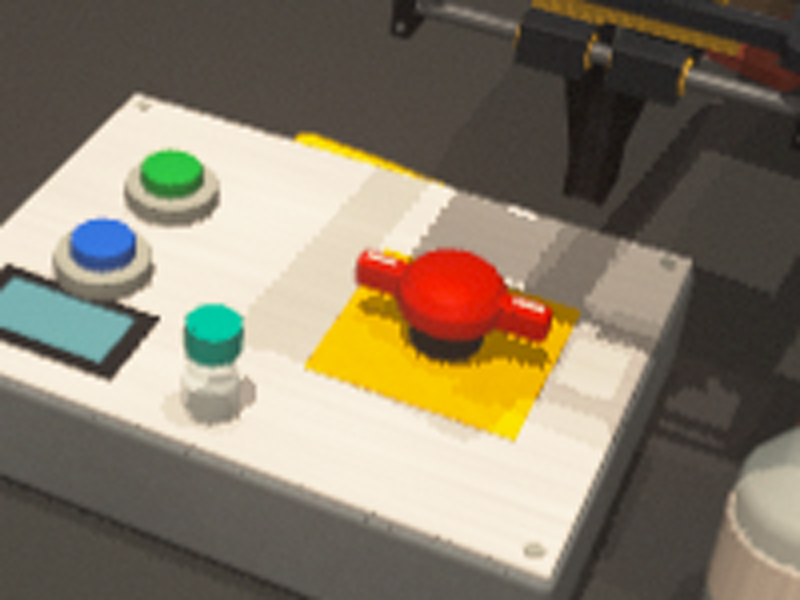

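The head sits in the middle with its wing ends at crop (360,268) and (550,318), and the fingers are clear at (590,190). I'll compare the head's height with the first picture.

```bash
python3 - <<'E'
from h import *
a=cv2.imread("pics/scene0.png")[:,:,::-1].copy(); b=r.read_camera("scene"); cv2.imwrite("pics/s3.png",b[:,:,::-1])
for i in(a,b): print([(c.round(2),s) for c,s,m in blobs(i,"red") if 360<c[0]<420])
E
```

```text
[(array([393.44, 260.11]), array([370, 249,  49,  23, 661], dtype=int32))]
[(array([415.8 ,  20.06]), array([413,   0,   9,  45, 127], dtype=int32)), (array([392.82, 263.53]), array([369, 252,  49,  24, 660], dtype=int32))]
```

```bash
python3 -m jog '{"dp":[[-0.3,-0.3,2],[-0.5,-0.3,4.5],[-0.5,-0.3,6.2],[-0.5,-0.3,6.6],[-0.5,-0.3,6.6]],"roll":[0,0,0,0,0],"hand":[0,0,0,0,0]}'; python3 - <<'E'
from h import *
stat()
n=np.array([.5245,.1665])
M=Ro.from_rotvec(r.read_state()["tcp_rot"]).as_matrix();e=r.read_state()["eef_pos"]
for t in np.arange(0,1.0,.1):
    y=.355-t;bx=np.array([np.cos(y),np.sin(y)]);by=np.array([-np.sin(y),np.cos(y)])
    print(round(t,1),end=" "); go([*(n-.0165*bx+.043*by),.086],y+np.pi)
E
```

```text
clock: 3.58
eef_pos: [0.4849, 0.1961, 0.0849]
tcp_rot: [0.544, -3.09, 0.011]
wrist_force: [-0.5, 0.7, -0.3]
finger_gap: 0.002
3.58 [0.4849 0.1961 0.0849] [-0.46  0.72 -0.27] [ 0.24  0.13  1.91 -0.01  1.11 -1.68] 0.0
0.0 dp [-1.04, 0.16, -0.12] roll -0.006
0.1 dp [-1.47, 0.3, -0.12] roll 0.094
0.2 dp [-1.92, 0.4, -0.12] roll 0.194
0.3 dp [-2.38, 0.46, -0.12] roll 0.294
0.4 dp [-2.84, 0.47, -0.13] roll 0.394
0.5 dp [-3.3, 0.44, -0.13] roll 0.494
0.6 dp [-3.75, 0.35, -0.13] roll 0.594
0.7 dp [-4.19, 0.23, -0.13] roll 0.694
0.8 dp [-4.62, 0.06, -0.13] roll 0.794
0.9 dp [-5.03, -0.15, -0.13] roll 0.894
```

Latched: the head dropped 3.4 px, against 3.5 predicted. Now the twist.

```bash
python3 -m jog '{"dp":[[-0.5,0.1,0],[-1,0.16,0],[-1.5,0.3,0],[-1.9,0.4,0],[-2.4,0.46,0],[-2.85,0.47,0],[-3.3,0.44,0],[-3.3,0.44,0]],"roll":[0,0,0.1,0.2,0.3,0.4,0.5,0.5],"hand":[0,0,0,0,0,0,0,0]}'; python3 - <<'E'
from h import *
stat()
n=np.array([.5245,.1665])
for t in (.5,.6,.7,.75,.8,.85,.9):
    y=.355-t;bx=np.array([np.cos(y),np.sin(y)]);by=np.array([-np.sin(y),np.cos(y)])
    print(round(t,2),end=" "); go([*(n-.0165*bx+.043*by),.085],y+np.pi)
E
```

```text
clock: 4.25
eef_pos: [0.5163, 0.2121, 0.0863]
tcp_rot: [0.243, 3.131, -0.01]
wrist_force: [-0.8, 0.3, 0.4]
finger_gap: 0.006
4.25 [0.5163 0.2121 0.0863] [-0.76  0.29  0.4 ] [ 0.25  0.2   1.82 -0.01  1.12 -1.16] 0.01
0.5 dp [0.18, -0.1, 0.13] roll -0.01
0.6 dp [-0.25, 0.05, 0.13] roll 0.09
0.7 dp [-0.7, 0.16, 0.13] roll 0.19
0.75 dp [-0.93, 0.19, 0.13] roll 0.24
0.8 dp [-1.16, 0.21, 0.13] roll 0.29
0.85 dp [-1.39, 0.23, 0.13] roll 0.34
0.9 dp [-1.62, 0.23, 0.13] roll 0.39
```

```bash
python3 -m jog '{"dp":[[-0.25,0.05,0.1],[-0.5,0.1,0.1],[-0.7,0.16,0.1],[-0.93,0.19,0.1],[-1.16,0.21,0.1],[-1.3,0.23,0.1],[-1.3,0.23,0.1]],"roll":[0.09,0.15,0.19,0.24,0.29,0.32,0.32],"hand":[0,0,0,0,0,0,0]}'; python3 - <<'E'
from h import *
stat()
im=r.read_camera("scene"); cv2.imwrite("pics/s4.png",cv2.resize(im[190:340,280:480,::-1],None,fx=4,fy=4,interpolation=cv2.INTER_CUBIC))
print([(c.round(2),s) for c,s,m in blobs(im,"red") if 360<c[0]<420])
n=np.array([.5245,.1665])
for t in (.83,.9,.95):
    y=.355-t;bx=np.array([np.cos(y),np.sin(y)]);by=np.array([-np.sin(y),np.cos(y)])
    print(round(t,2),end=" "); go([*(n-.0165*bx+.043*by),.085],y+np.pi)
E
```

```text
clock: 4.83
eef_pos: [0.5304, 0.2126, 0.0863]
tcp_rot: [0.735, 3.051, -0.009]
wrist_force: [-0.7, 0.1, 0.5]
finger_gap: 0.007
4.83 [0.5304 0.2126 0.0863] [-0.66  0.07  0.46] [ 0.25  0.23  1.78 -0.01  1.13 -0.85] 0.01
[(array([391.66, 261.66]), array([381, 243,  23,  37, 470], dtype=int32))]
0.83 dp [0.05, -0.07, 0.12] roll 0.003
0.9 dp [-0.26, 0.04, 0.12] roll 0.073
0.95 dp [-0.48, 0.1, 0.12] roll 0.123
```

View pics/s4.png

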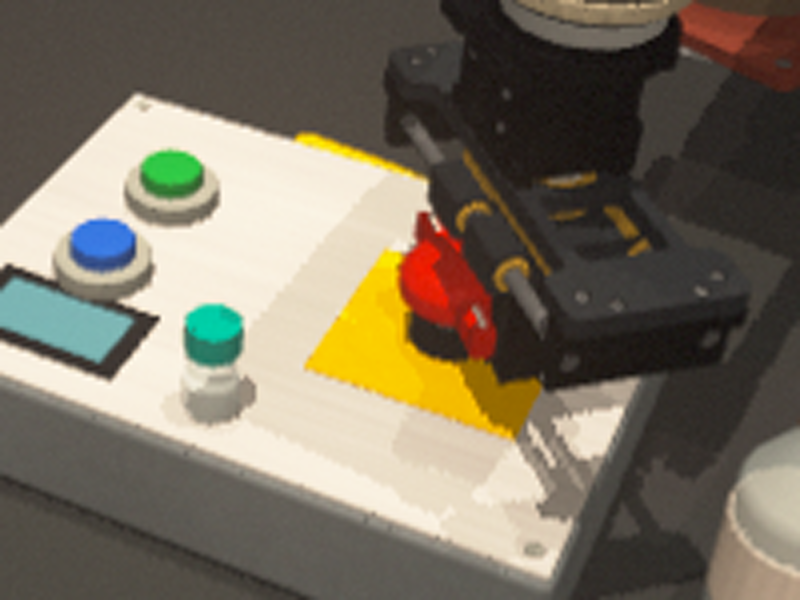

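```bash
python3 -m jog '{"dp":[[-0.12,0,0.1],[-0.22,0.02,0.1],[-0.22,0.02,0.1],[0.5,0,0],[2,0,0],[4,0,0],[5,-1,0],[6,-1.5,0],[6,-1.5,0]],"roll":[0.03,0.06,0.06,0,-0.1,-0.2,-0.2,-0.2,-0.2],"hand":[0,0,0,0,0,0,0,0,0]}'; python3 - <<'E'
from h import *
stat()
im=r.read_camera("scene"); cv2.imwrite("pics/s5.png",cv2.resize(im[190:340,280:480,::-1],None,fx=4,fy=4,interpolation=cv2.INTER_CUBIC))
print([(c.round(2),s) for c,s,m in blobs(im,"red") if 360<c[0]<420])
go([.546,.004,.15])
E
```

```text
clock: 5.63
eef_pos: [0.4683, 0.2266, 0.0859]
tcp_rot: [0.42, 3.112, -0.01]
wrist_force: [-0.0, 0.6, -0.2]
finger_gap: 0.006
5.63 [0.4683 0.2266 0.0859] [-0.03  0.57 -0.17] [ 0.3   0.12  1.92 -0.01  1.11 -1.  ] 0.01
[(array([393.53, 260.06]), array([370, 249,  49,  23, 663], dtype=int32))]
dp [-13.3, -19.47, -6.21] roll 0
```

View pics/s5.png

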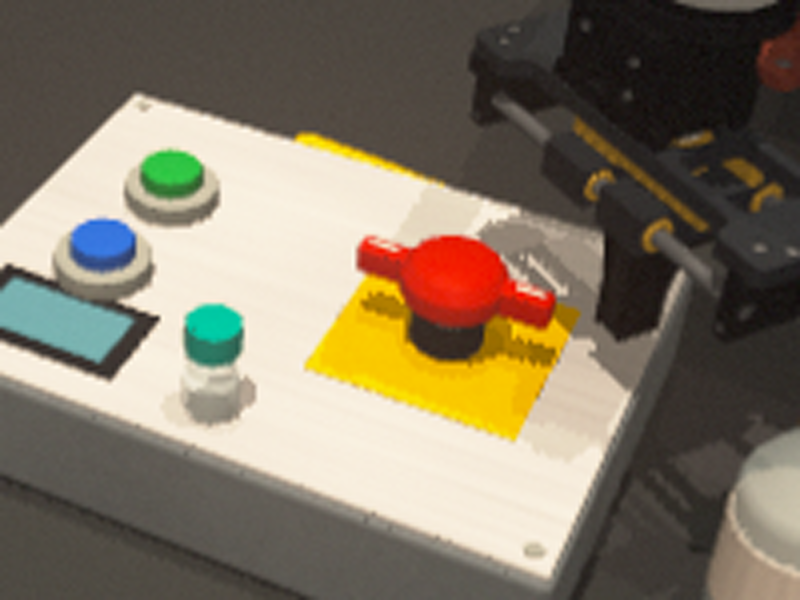

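The red head is up and straight: its centroid is (393.5,260.1), the same as before the press. Next, above the green button.

```bash
python3 -m jog '{"dp":[[0,0,-3],[0,0,-6.2],[-2,-3,-6.2],[-4,-6,-6.2],[-6,-9,-6.2],[-8,-12,-6.2],[-10,-15,-6.2],[-12,-18,-6.2],[-13.3,-19.5,-6.2],[-13.3,-19.5,-6.2]],"roll":[0,0,0,0,0,0,0,0,0,0],"hand":[0,0,0,0,0,0,0,0,0,0]}'; python3 - <<'E'
from h import *
stat(); print("scene green",bp("scene",(323,232),.092)); go([.546,.0035,.0955]); go([.546,.0035,.086])
E
```

```text
clock: 6.52
eef_pos: [0.5486, -0.001, 0.1507]
tcp_rot: [0.425, 3.106, -0.012]
wrist_force: [-0.5, -0.4, 1.0]
finger_gap: 0.007
6.52 [ 0.5486 -0.001   0.1507] [-0.45 -0.39  1.01] [-0.14  0.1   1.8  -0.01  1.23 -1.44] 0.01
scene green [0.54933819 0.00717547 0.092     ]
dp [0.41, 0.4, 5.51] roll 0
dp [0.42, 0.4, 6.46] roll 0
```

```bash
python3 -m jog '{"dp":[[0.3,0.4,2.5],[0.4,0.4,5],[0.4,0.4,5.5],[0.4,0.4,5.7],[0.4,0.4,5.9],[0.4,0.4,6.1],[0.4,0.4,6.3],[0.4,0.4,6.45],[0.4,0.4,6.55],[0.4,0.4,6.55]],"roll":[0,0,0,0,0,0,0,0,0,0],"hand":[0,0,0,0,0,0,0,0,0,0]}'; python3 -c "
from h import *
stat(); go([.5465,.004,.085])"
```

```text
clock: 7.35
eef_pos: [0.5472, 0.0037, 0.0864]
tcp_rot: [0.425, 3.104, -0.011]
wrist_force: [-0.6, 1.6, 5.1]
finger_gap: 0.005
7.35 [0.5472 0.0037 0.0864] [-0.61  1.55  5.07] [-0.13  0.17  1.85 -0.01  1.11 -1.43] 0.01
dp [0.08, 0.01, 0.14] roll 0
```

```bash
python3 -m jog '{"dp":[[0,0,0.08],[0,0,0.14],[0,0,0.18],[0,0,0.18],[0,0,0.18]],"roll":[0,0,0,0,0],"hand":[0,0,0,0,0]}'
```

```text
clock: 7.77
eef_pos: [0.5476, 0.0037, 0.0863]
tcp_rot: [0.424, 3.103, -0.011]
wrist_force: [-5.9, 1.0, 12.7]
finger_gap: 0.006
```

It's bottomed: no more travel, and the force rose to 12.7 N. Releasing now and backing away toward the robot.

```bash
python3 -m jog '{"dp":[[0,0,-0.5],[0,0,-2],[0,0,-5],[0,0,-8],[3,0,-10],[6,0,-11],[10,0,-11],[12,0,-11],[12,0,-11],[12,0,-11]],"roll":[0,0,0,0,0,0,0,0,0,0],"hand":[0,0,0,0,0,0,0,0,0,0]}'; python3 - <<'E'
from h import *
stat()
im=r.read_camera("scene"); t=r.read_camera("top"); cv2.imwrite("pics/s6.png",im[:,:,::-1])
a=cv2.imread("pics/scene0.png")[:,:,::-1].copy(); a2=cv2.imread("pics/top0.png")[:,:,::-1].copy()
for i in(a,im):
    for c in("red","green","blue"): print(c,[(q.round(2),s[4]) for q,s,m in blobs(i,c) if 250<q[0]<420 and 200<q[1]<280])
d=cv2.absdiff(a,im).max(2)>60; d[:, 400:]&=True
n,l,s,c=cv2.connectedComponentsWithStats(d.astype(np.uint8)); print([x.tolist() for x in s[1:] if x[4]>25])
E
```

```text
clock: 8.6
eef_pos: [0.431, 0.0369, 0.1955]
tcp_rot: [0.423, 3.101, -0.011]
wrist_force: [0.2, 0.9, -0.7]
finger_gap: 0.005
8.6 [0.431  0.0369 0.1955] [ 0.21  0.94 -0.71] [-0.09 -0.25  2.04 -0.01  1.34 -1.39] 0.01
red [(array([393.44, 260.11]), np.int32(661))]
green [(array([322.34, 232.52]), np.int32(119))]
blue [(array([305.23, 250.36]), np.int32(153))]
red [(array([393.44, 260.08]), np.int32(662))]
green [(array([322.3, 232.6]), np.int32(124))]
blue [(array([305.23, 250.36]), np.int32(153))]
[[373, 0, 45, 39, 415], [406, 0, 47, 12, 242], [526, 0, 46, 59, 789], [629, 0, 8, 5, 33], [590, 7, 43, 72, 660], [368, 33, 47, 41, 509], [452, 50, 15, 20, 170], [510, 79, 89, 47, 1033], [371, 80, 40, 39, 909], [448, 85, 12, 13, 79], [563, 120, 13, 6, 54], [467, 200, 17, 8, 57]]
```

View pics/s6.png

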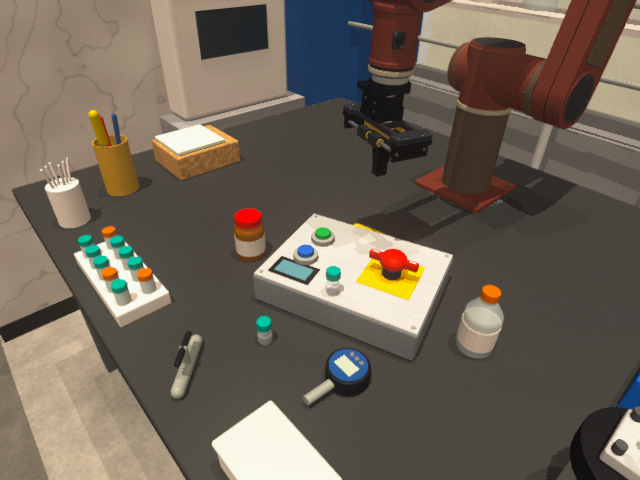

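Everything is in place and the arm is clear: red at (393,260), green at (322,232) and blue at (305,250) all match the first picture.

```bash
python3 -c "
from station import r
print(r.job_done())"
```

```text
the job is handed in; nothing more can be done
None
```

I did the whole test in the order asked and handed it in at about 8.6 s. I used only the shut fingertips.

- **Red stop, press:** I pushed it in until it latched. In the scene camera the head had dropped 3.4 px, against 3.5 px expected for 8 mm. A second light touch, at 6 N, met it at the latched height.
- **Red stop, twist:** I pushed wing_a clockwise through about 0.88 rad by the tool path, and the head popped up and sprung back straight. Its outline and centroid in the image match the first picture to within 0.1 px.
- **Green restart:** I pressed it to the end of its travel, where it stopped moving and the force rose to about 13 N, the highest reading in the job. Then I let it come back out; it sits within 0.1 px of where it started.
- **Everything else:** The blue button's position in the picture did not change. In the final scene picture no loose object had moved; the only changes were the arm and its shadows. The arm ended clear of everything.

No check failed. The sideways force read only about 0.8 N at each pause in the twist, below the 2 to 3 N expected, so the evidence for the twist is the camera pictures. The cameras' fixes on the green button differed by up to 5 mm, which was still within its cap.

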